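# Seat the two loose shoe-freshener balls in their rack

## Robot

A 6-joint arm with a two-finger parallel gripper is mounted at the origin on the work surface. World frame = base frame: x ahead of the robot, y to its left, z up, the work surface at z = 0. Lengths are in mm, angles in rad, forces in N, time in s.
With the tool pointing down it reaches from about 275 to 1000 mm from the base axis. Payload 8.4 kg.
Tool frame: the origin (TCP) lies midway between the tips of the shut fingers; the grasp point (between the pads) lies 19 mm behind it; z points along the fingers, y is the line along which they close (so a half turn about z gives the same grasp; the last joint's range is limited). The gripper opens to 85 mm and grips with 20 to 120 N. Pads are 22 mm wide; open, the fingers measure 114 mm over their backs; the gripper's body (76 mm by 85 mm) begins 54 mm behind the grasp point. The pads swing forward as they close: fully open they stand 13 mm farther back than shut.
Start: joints at [-1.304, 0.353, 1.633, -0, 1.155, -0.002], TCP at [165.983, -602.559, 231.281] pointing down, gripper open.
Joint ranges: [-2.63, 2.63], [-0.92, 2.1], [0.06, 2.66], [-1.3, 4.44], [0, 2.69], [-3.02, 3.02]. Speed limits (rad/s): [2.22, 2.22, 2.79, 3.14, 3.14, 3.14].

## Interface

Orientations are given as [roll, pitch, yaw] about the fixed x, y, z axes, in that order (R = Rz(yaw) Ry(pitch) Rx(roll)).
In Python, from rig import telemetry, optics, r gives the robot as it stands.
- The arm moves only by the tool play_rows, never from a script. Its arguments are lists of equal length, an entry for each row: "dp": the shift along the tool's x, y, z in units of 40 mm (1.0 is 40 mm), a list of three; "rot": the turn, a rotation vector about the tool's x, y, z in units of 6 degrees (1.0 is 6 degrees), a list of three. In form: {"dp": [[tx, ty, tz], ...], "rot": [[ax, ay, az], ...]}. A call has 1 to 5 rows; each row is the pose to reach, as a shift and turn from the pose commanded when the call began, along the tool's axes at that moment; what a row does not reach only later rows make up. A row lasts 1/12 s, in which the tool goes at most 41.7 mm and 7.16 degrees, less where a joint would pass 70% of its speed; a pose out of reach is approached as far as the arm can. A call with a gripper value outside its range is refused whole. "fingers" is the opening, from 0 (shut) to 1 (fully open), set as the call begins (left out, the last holds). The fingers move at their own pace and stop on an object; "grip_force" is the grip in N (left out, the last holds). Time passes only in rows, so rows that repeat a pose let the fingers close. It gives the time, the measured TCP pose, the force, the opening and the grip force at its end, in the units of the state.
- telemetry.sense(): the state, without advancing time (a new reading comes with each control period).
- optics.grab_frame(name): name is "scene" or "top" or "wrist"; returns a dict with "color" (480x640x3 uint8, red, green, blue), "mtx" (3x3 intrinsics, pixels), "D" ([k1, k2, p1, p2, k3] as OpenCV has them; the pictures are not rectified), "R" (3x3) and "t" (3): a world point X has camera coordinates R X + t; the wrist camera has in their place "mount" (4x4, takes a point from camera to tool coordinates, whose origin is the TCP and whose axes are the flange's). Camera axes: x right, y down, z forward; pixel columns grow to the right and rows downward; lengths in mm; the calibration is good to about 2 mm. A picture is of the moment at which its call begins: read the wrist's pose just before it. There is no depth.
- r.sign_off(): hands the job in; it is judged then, once.
The state is a dict: "clock": time; "qpos": joint angles; "qvel": joint speeds; "joint_efforts": joint torques, N m; "eef_pos": TCP position; "tcp_rot": TCP orientation; "contact_force": force on the tool from outside, world axes, zero at the start; "wrist_torque": the same for the moment, N m; "opening": opening from 0.0 (shut) to 1.0 (fully open); "grasp_force": force on a finger pad.
Only numpy, scipy, OpenCV 4.12 (cv2) and the standard library are available. Lean on these libraries where they do the work, as an engineer would, in place of code of your own. Each camera call takes 0.05 s, during which the arm holds its last target. There are 200 camera calls.

## Task

Take the two loose balls out of the enamelled dish and set each into the empty hollow of the ball rack that fits it, the big dark ball in the wide hollow and the small orange ball in the narrow one, so that both sit still, fully settled in their hollows. Set them down rather than dropping or tossing them, let go, and leave the green ball in its hollow and the other things on the shelf where they are.

Things in the scene. Friction and masses are not known exactly. Their poses are not given: they have to be found in the camera images.
- big_ball_center (a point): centre of the big dark-brown wooden ball, 64 mm in diameter, about 85 g. It lies loose in the enamel dish and rolls if nudged; its axes turn with it and mean nothing
- small_ball_center (a point): centre of the small orange ball, 52 mm in diameter, about 50 g. It lies loose in the enamel dish and rolls if nudged; its axes turn with it and mean nothing
- block_wide_mouth (a point): plain pale wooden block 96 x 96 x 22 mm lying fixed on the ball rack, its top face 32 mm above the table; in its middle a round hollow 51 mm wide and 15 mm deep. The point is the centre of the hollow at the level of the block's top face; z up. This is the wide hollow, for the big ball: seated on its edge, the ball's centre is 19 mm above the block's top face, 51 mm above the table.
- block_narrow_mouth (a point): plain pale wooden block 96 x 96 x 22 mm lying fixed on the ball rack, its top face 32 mm above the table; in its middle a round hollow 31 mm wide and 15 mm deep. The point is the centre of the hollow at the level of the block's top face; z up. This is the narrow hollow, for the small ball: seated on its edge, the ball's centre is 21 mm above the block's top face, 53 mm above the table.
- block_mid_mouth (a point): plain pale wooden block 96 x 96 x 22 mm lying fixed on the ball rack, its top face 32 mm above the table; in its middle a round hollow 41 mm wide and 15 mm deep. The point is the centre of the hollow at the level of the block's top face; z up. This is the middle-sized hollow, taken by the green ball.
- green_ball_center (a point): centre of the green ball, 58 mm in diameter, already sitting in the middle-sized hollow, its centre about 52 mm above the table; its axes mean nothing
- rack: ball rack: brown wooden board 310 mm long (along its y), 104 mm wide (116 mm over the low dark rails along its long sides, 16 mm high) and 10 mm thick, fixed. Origin at the centre of its underside. It carries three blocks in a row along y, 100 mm apart at y = -100, 0 and +100 mm, in any order
- dish: white enamelled tin dish with a blue rim, fixed, 260 mm long (along its y), 170 mm wide (along its x), rim 12 to 15 mm high, flat floor 4 mm above the table. Origin at the centre of its underside. The two loose balls lie in it side by side along y, at least 105 mm apart centre to centre; inside the rim 35 mm or more is free on both sides of each ball along x
- tree_a: lacquered mahogany shoe tree with a steel rod, 245 mm long, 72 mm high, loose; origin under its middle, long axis x. Bystander
- tree_b: the other shoe tree, the same. Bystander
- shoehorn: tortoiseshell-brown plastic shoehorn, 370 mm long (its x), 7 mm thick, lying loose; origin on its underside near the middle. Bystander
- stretcher: chrome shoe stretcher with a cross-bar turning key, 245 mm long (its x), 40 mm high, loose; origin on its underside near the middle. Bystander
- polish_tin: round red and steel polish tin, 76 mm in diameter, 26 mm high, loose; origin under its centre. Bystander
- shoe_brush: wooden shoe brush with dark bristles, 150 x 50 x 42 mm, long axis x, loose; origin under its centre. Bystander
Mind the look-alikes: they are no part of the job. What is meant by the part that bears small_ball_center is not purple or white, and is the smaller of those in its own colour.

How it is judged:
By the outcome, as a careful person would: the job done as asked, in the order asked, and still so for the second after the job is handed in, with the robot touching nothing.
It also fails if it takes over 72 s, if anything falls off the work surface, if the arm or the gripper's body presses on something with over 40 N, if the wrist force passes 120 N, or if a joint passes its speed limit or range.

## Working session

There is one attempt and no reset: what is moved stays moved. The work goes in short steps, Python scripts to look and compute and a tool call to move; the robot and the scene stay as the last step left them, time stands still between calls to the robot, and variables do not carry over. Pictures are saved under pics/ and viewed, at most 10 in all, crops included, and the job is handed in when it is done.

Besides the shell and the picture viewer there is one more tool, called after "Emit:" by a JSON object that holds its "api" and its "payload". play_rows: Moves the arm, as the interface text tells. Its arguments: {"type":"object","properties":{"dp":{"type":"array"},"rot":{"type":"array"},"fingers":{"type":"number"},"grip_force":{"type":"number"}},"required":["dp","rot"]}

```bash
ls; mkdir -p pics
python3 - <<'E'
from rig import telemetry, optics, r
import cv2
s=telemetry.sense(); print({k:s[k] for k in('clock','eef_pos','tcp_rot','opening')})
for n in('top','scene'):
    f=optics.grab_frame(n); cv2.imwrite(f'pics/{n}0.png',f['color'][...,::-1]); print(n,f['mtx'],f['D'],f['R'],f['t'])
E
```

```text
pics
{'clock': 0.0, 'eef_pos': array([ 165.87003121, -602.06554476,  230.5523313 ]), 'tcp_rot': array([-3.14016666e+00, -2.86751709e-05,  2.68782360e-01]), 'opening': 1.0070212628421529}
top [[529.82493218   0.         315.1269667 ]
 [  0.         529.82493218 242.30307511]
 [  0.           0.           1.        ]] [-0.00807614  0.          0.          0.          0.        ] [[ 0.00213684 -0.99979321  0.02022317]
 [-0.99550409 -0.00404184 -0.09463226]
 [ 0.09469443 -0.01993003 -0.99530687]] [   8.39609074  574.15025192 1472.87792508]
scene [[444.8819487    0.         320.83959713]
 [  0.         444.8819487  240.51355382]
 [  0.           0.           1.        ]] [-0.00534764  0.          0.          0.          0.        ] [[ 0.76023998  0.64948189  0.01443776]
 [ 0.56480921 -0.64982072 -0.50864879]
 [-0.32097623  0.39484973 -0.86085304]] [-467.5116121  -289.90813637 1573.82673413]
```

View pics/top0.png

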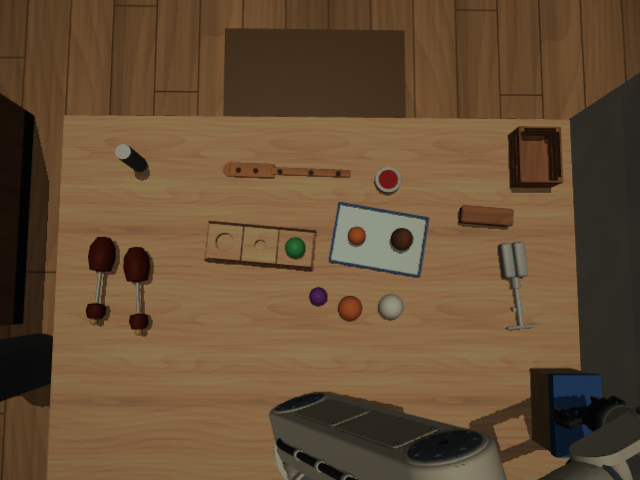

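View pics/scene0.png

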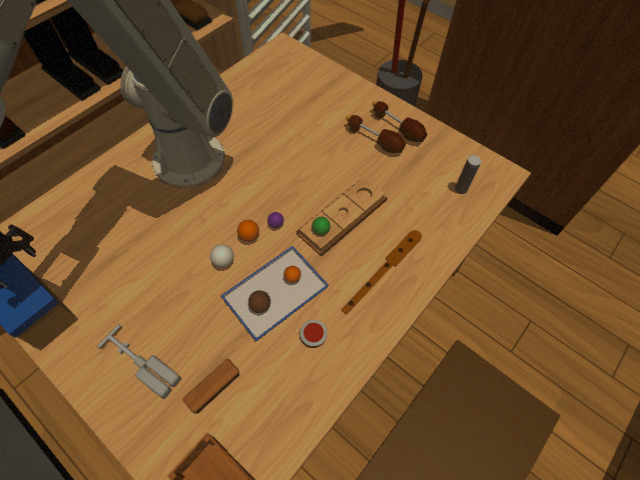

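Top view: the dish holds the orange ball at (357,236) and the brown ball at (402,239). On the rack, the wide hollow is at (226,242), the narrow one at (260,244) and the green ball at (295,248). The larger orange ball at (350,308) is a look-alike.

```bash
cat > h.py <<'E'
from rig import telemetry, optics, r
import cv2, numpy as np
from scipy.spatial.transform import Rotation as Ro
def ray(f,px,z,s=None):
    p=cv2.undistortPoints(np.array([[px]],float),f['mtx'],np.array(f['D'],float))[0,0]
    d=np.array([*p,1.])
    if 'mount' in f:
        M=np.array(f['mount']); Rt=Ro.from_euler('xyz',s['tcp_rot']).as_matrix()
        o=Rt@M[:3,3]+s['eef_pos']; d=Rt@M[:3,:3]@d
    else: o=-f['R'].T@f['t']; d=f['R'].T@d
    return o+d*(z-o[2])/d[2]
def blob(f,kind,c,w):
    u,v=c; h=cv2.cvtColor(f['color'],cv2.COLOR_RGB2HSV)
    H,S,V=[h[...,i].astype(int) for i in range(3)]
    m={'orange':(S>150)&((H<14)|(H>170))&(V>90),'brown':(V<110)&(S>60)&((H<25)|(H>165)),'green':(H>40)&(H<85)&(S>100)}[kind].astype(np.uint8)
    k=np.zeros_like(m); cv2.circle(k,c,w,1,-1); m&=k
    n,l,st,ce=cv2.connectedComponentsWithStats(m)
    i=1+np.argmax(st[1:,4]); hull=cv2.convexHull(np.argwhere(l==i)[:,::-1].astype(np.int32))
    return cv2.minEnclosingCircle(hull.astype(np.float32)),st[i]
E
python3 - <<'E'
from h import *
t=optics.grab_frame('top');s=optics.grab_frame('scene')
for n,k,z,a,b in(('small','orange',30,(357,236),(292,274)),('big','brown',36,(402,239),(260,302)),('green','green',52,(295,248),(321,226))):
    for f,c in((t,a),(s,b)):
        e,st=blob(f,k,c,20); print(n,np.round(e[0],1),round(e[1],1),st,ray(f,e[0],z).round(1))
for n,a,b in(('wide',(226,242),(365,192)),('narrow',(260,244),(344,211))):
    print(n,ray(t,a,32).round(),ray(s,b,32).round())
v=np.hstack([cv2.resize(t['color'][210:280,195:325],None,fx=4,fy=4,interpolation=2)]) 
w=cv2.resize(s['color'][170:260,290:395],None,fx=3,fy=3,interpolation=2)
o=np.zeros((560,520,3),np.uint8);o[:280,:520]=v;o[290:560,:315]=w
cv2.imwrite('pics/c1.png',o[...,::-1])
E
```

```text
small [356.5 234.5] 7.9 [349 227  16  16 198] [ 596.5 -107.    30. ]
small [291.8 273.8] 8.4 [284 266  17  17 185] [ 592.4 -106.4   30. ]
big [401.2 239. ] 11.2 [391 228  22  23 390] [ 583.8 -233.    36. ]
big [259.  302.7] 12.4 [248 291  23  25 423] [ 585.7 -236.6   36. ]
green [294.6 247.3] 10.0 [285 238  20  20 316] [557.7  67.6  52. ]
green [321.  225.3] 8.8 [313 217  17  18 238] [555.7  68.8  52. ]
wide [573. 261.  32.] [573. 273.  32.]
narrow [568. 165.  32.] [568. 169.  32.]
```

View pics/c1.png

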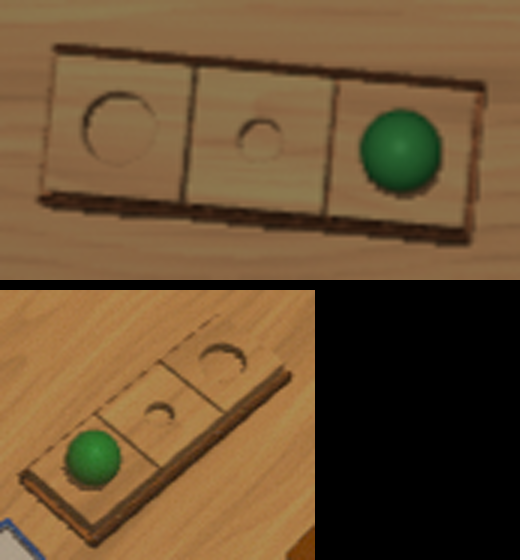

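The crop shows the wide hollow at the far +y end, the narrow one in the middle and green at the near end. Its 100 mm spacing agrees with my computed points. The dish is yawed by about -0.145, so the tool yaw for closing along dish x is about 1.425.

```bash
cat >> h.py <<'E'
def plan(*wps,start=None):
    "waypoints (x,y,z,yaw), tool down; prints dp, rot from one to the next"
    if start is None:
        s=telemetry.sense(); p=s['eef_pos']; R=Ro.from_euler('xyz',s['tcp_rot'])
    else: p=np.array(start[:3]); R=Ro.from_euler('xyz',[np.pi,0,start[3]])
    for w in wps:
        q=np.array(w[:3],float); Q=Ro.from_euler('xyz',[np.pi,0,w[3]])
        print(w,'dp',(R.inv().apply(q-p)/40).round(3).tolist(),'rot',(np.degrees((R.inv()*Q).as_rotvec())/6).round(3).tolist())
        p,R=q,Q
E
python3 - <<'E'
from h import *
plan((306,-480,230,.655),(446,-357,220,1.04),(585,-235,200,1.425),start=(165.98,-602.56,231.28,.269))
E
```

```text
(306, -480, 230, 0.655) dp [4.189, -2.023, 0.032] rot [0.0, 0.0, -3.686]
(446, -357, 220, 1.04) dp [4.649, -0.307, 0.25] rot [0.0, 0.0, -3.676]
(585, -235, 200, 1.425) dp [4.389, 1.453, 0.5] rot [0.0, 0.0, -3.676]
```

Emit:
{"api": "play_rows", "payload": {"dp": [[0.84, -0.4, 0], [1.68, -0.81, 0], [2.51, -1.21, 0], [3.35, -1.62, 0], [4.19, -2.02, 0.03]], "rot": [[0, 0, -0.74], [0, 0, -1.47], [0, 0, -2.2], [0, 0, -2.95], [0, 0, -3.69]], "fingers": 1, "grip_force": 25}}

```text
clock: 0.62
eef_pos: [307.0, -478.9, 230.2]
tcp_rot: [3.141, -0.0, 0.659]
contact_force: [0.1, -0.4, 1.2]
opening: 0.999
grasp_force: 0.0
```

Emit:
{"api": "play_rows", "payload": {"dp": [[0.93, -0.06, 0.05], [1.86, -0.12, 0.1], [2.79, -0.18, 0.15], [3.72, -0.25, 0.2], [4.65, -0.31, 0.25]], "rot": [[0, 0, -0.74], [0, 0, -1.47], [0, 0, -2.2], [0, 0, -2.95], [0, 0, -3.68]]}}

```text
clock: 1.03
eef_pos: [447.1, -355.5, 220.0]
tcp_rot: [3.142, 0.0, 1.044]
contact_force: [0.6, -0.1, 0.2]
opening: 0.999
grasp_force: 0.0
```

Emit:
{"api": "play_rows", "payload": {"dp": [[1.1, 0.36, 0.12], [2.2, 0.73, 0.25], [3.3, 1.09, 0.38], [4.39, 1.45, 0.5], [4.39, 1.45, 0.5]], "rot": [[0, 0, -0.92], [0, 0, -1.84], [0, 0, -2.76], [0, 0, -3.68], [0, 0, -3.68]]}}

```text
clock: 1.45
eef_pos: [587.7, -231.4, 199.4]
tcp_rot: [3.141, -0.001, 1.434]
contact_force: [-0.0, -0.7, 0.7]
opening: 1.002
grasp_force: 0.0
```

Run:
```python
from h import *
s=telemetry.sense(); f=optics.grab_frame('wrist'); cv2.imwrite('pics/w1.png',f['color'][...,::-1])
print(s['clock'],s['eef_pos'],s['tcp_rot'],f['mtx'],f['mount'])
```

```text
1.45 [ 587.73267776 -231.39785681  199.39702288] [ 3.14104689e+00 -1.08108546e-03  1.43392147e+00] [[424.56586219   0.         315.27969282]
 [  0.         424.56586219 236.69667631]
 [  0.           0.           1.        ]] [[ 3.14832906e-05 -9.61309159e-01 -2.75471777e-01  7.06784014e+01]
 [ 9.99999913e-01 -8.46058300e-05  4.09536137e-04  7.80502646e-02]
 [-4.16997357e-04 -2.75471766e-01  9.61309072e-01 -1.42834735e+02]
 [ 0.00000000e+00  0.00000000e+00  0.00000000e+00  1.00000000e+00]]
```

View pics/w1.png

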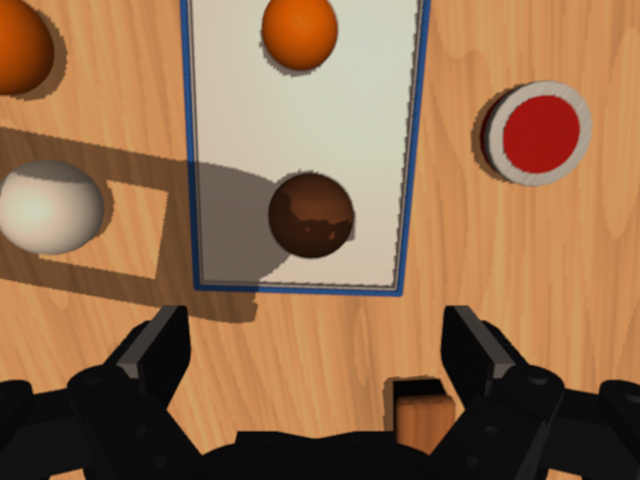

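The wrist view shows the brown ball at (312,215), radius about 43 px, and the orange ball at (300,31). The dish edges are parallel to the tool.

Run:
```python
from h import *
s=telemetry.sense(); f=optics.grab_frame('wrist'); print(s['eef_pos'],s['tcp_rot'])
B=ray(f,blob(f,'brown',(312,215),50)[0][0],36,s); b2=ray(f,(312,215),36,s); S=ray(f,(300,31),30,s); print(B,b2,S, np.linalg.norm(b2-S))
for e in [(190,150),(418,150),(197,291),(401,294)]: print(ray(f,e,13,s).round())
x,y=b2[:2]; plan((x,y,100,1.425),(x,y,14,1.425))
```

```text
[ 588.87947276 -230.32173112  199.10423304] [ 3.14068074e+00 -1.76700862e-03  1.43043020e+00]
[ 583.54818764 -232.53783523   36.        ] [ 586.82704338 -230.05873008   36.        ] [ 596.61297633 -104.66407179   30.        ] 125.91896128542857
[ 501. -172.   13.]
[ 673. -196.   13.]
[ 481. -286.   13.]
[ 650. -313.   13.]
(np.float64(586.8270433795062), np.float64(-230.05873007821435), 100, 1.425) dp [0.049, -0.009, 2.481] rot [-0.003, -0.007, 0.044]
(np.float64(586.8270433795062), np.float64(-230.05873007821435), 14, 1.425) dp [0.0, -0.0, 2.15] rot [0.0, 0.0, 0.0]
```

Emit:
{"api": "play_rows", "payload": {"dp": [[0.02, 0, 0.6], [0.05, -0.01, 1.2], [0.05, -0.01, 1.9], [0.05, -0.01, 2.5], [0.05, -0.01, 2.5]], "rot": [[0, 0, 0], [0, 0, 0], [0, 0, 0], [0, 0, 0], [0, 0, 0]]}}

```text
clock: 1.97
eef_pos: [580.8, -232.3, 95.5]
tcp_rot: [-3.134, -0.002, 1.425]
contact_force: [-1.3, 1.0, -0.4]
opening: 1.005
grasp_force: 0.0
```

Run:
```python
from h import *
s=telemetry.sense(); f=optics.grab_frame('wrist'); cv2.imwrite('pics/w2.png',f['color'][...,::-1])
s=telemetry.sense();print(s['eef_pos'],s['tcp_rot'])
```

```text
[ 582.19793206 -232.82203049   97.94019226] [-3.13630415e+00 -1.00293453e-03  1.42493803e+00]
```

View pics/w2.png

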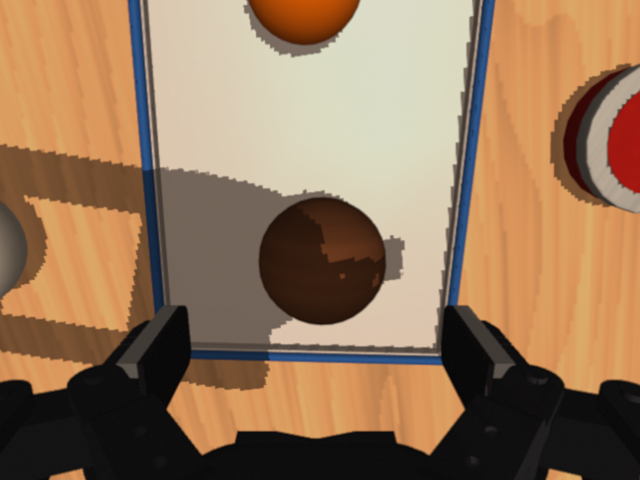

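The brown ball is at (322,261), radius about 63 px. I'll track the commanded pose from here, since the arm sways a little.

Emit:
{"api": "play_rows", "payload": {"dp": [[0, 0, 0], [0, 0, 0], [0, 0, 0], [0, 0, 0]], "rot": [[0, 0, 0], [0, 0, 0], [0, 0, 0], [0, 0, 0]]}}

```text
clock: 2.35
eef_pos: [585.6, -233.3, 101.7]
tcp_rot: [3.139, 0.001, 1.426]
contact_force: [-0.4, 0.2, -0.3]
opening: 1.002
grasp_force: 0.0
```

```bash
cat > log.py <<'E'
# (dp, rot_z) of the last row of each call
moves=[((4.19,-2.02,.03),-3.69),((4.65,-.31,.25),-3.68),((4.39,1.45,.5),-3.68),((.05,-.01,2.5),0)]
E
cat >> h.py <<'E'
def cmd():
    from log import moves
    p=np.array([165.983,-602.559,231.281]); R=Ro.from_euler('xyz',[np.pi,0,.269])
    for d,a in moves: p=p+R.apply(d)*40; R=R*Ro.from_rotvec([0,0,np.radians(6*a)])
    return (*p,R.as_euler('xyz')[2])
E
python3 - <<'E'
from h import *
s=telemetry.sense(); f=optics.grab_frame('wrist'); print(s['eef_pos'],s['tcp_rot'],np.round(cmd(),3))
h=cv2.cvtColor(f['color'],cv2.COLOR_RGB2GRAY)
c=cv2.HoughCircles(cv2.medianBlur(h,5),cv2.HOUGH_GRADIENT,1,100,param1=80,param2=20,minRadius=52,maxRadius=75); print(c)
c=min(c[0],key=lambda q:np.hypot(q[0]-322,q[1]-261))
b=ray(f,c[:2],36,s); print(b); plan((b[0],b[1],14,1.425),start=cmd()); plan((b[0],b[1],14,1.425))
E
```

```text
[ 585.57052328 -233.27596422  101.68392969] [3.13922021e+00 5.93500649e-04 1.42577582e+00] [ 584.692 -232.703  100.081    1.426]
[[[311.5 255.5  61.7]
  [610.5 141.5  65.5]]]
[ 584.05965097 -232.28025753   36.        ]
(np.float64(584.0596509706792), np.float64(-232.28025753381394), 14, 1.425) dp [0.008, -0.017, 2.152] rot [-0.0, -0.0, 0.011]
(np.float64(584.0596509706792), np.float64(-232.28025753381394), 14, 1.425) dp [0.017, -0.04, 2.185] rot [0.018, 0.005, 0.008]
```

Emit:
{"api": "play_rows", "payload": {"dp": [[0, -0.01, 0.5], [0.01, -0.02, 1.0], [0.01, -0.02, 1.5], [0.01, -0.02, 1.9], [0.01, -0.02, 2.15]], "rot": [[0, 0, 0], [0, 0, 0], [0, 0, 0], [0, 0, 0], [0, 0, 0]]}}

```text
clock: 2.82
eef_pos: [583.5, -232.0, 12.9]
tcp_rot: [-3.14, -0.0, 1.426]
contact_force: [-0.2, 1.0, 0.8]
opening: 1.001
grasp_force: 0.0
```

Emit:
{"api": "play_rows", "payload": {"dp": [[0, 0, 0], [0, 0, 0], [0, 0, 0], [0, 0, 0], [0, 0, 0]], "rot": [[0, 0, 0], [0, 0, 0], [0, 0, 0], [0, 0, 0], [0, 0, 0]]}}

```text
clock: 3.23
eef_pos: [584.8, -232.6, 15.2]
tcp_rot: [3.14, 0.0, 1.426]
contact_force: [0.4, 0.3, -0.5]
opening: 1.0
grasp_force: 0.0
```

Emit:
{"api": "play_rows", "payload": {"dp": [[0, 0, 0], [0, 0, 0], [0, 0, 0], [0, 0, 0], [0, 0, 0]], "rot": [[0, 0, 0], [0, 0, 0], [0, 0, 0], [0, 0, 0], [0, 0, 0]], "fingers": 0, "grip_force": 25}}

```text
clock: 3.65
eef_pos: [584.8, -232.6, 14.8]
tcp_rot: [3.14, 0.0, 1.426]
contact_force: [1.1, 1.0, 5.9]
opening: 0.739
grasp_force: 26.6
```

Emit:
{"api": "play_rows", "payload": {"dp": [[0, 0, 0], [0, 0, 0], [0, 0, 0], [0, 0, 0], [0, 0, 0]], "rot": [[0, 0, 0], [0, 0, 0], [0, 0, 0], [0, 0, 0], [0, 0, 0]]}}

```text
clock: 4.07
eef_pos: [584.8, -232.5, 14.8]
tcp_rot: [3.14, 0.0, 1.426]
contact_force: [-0.1, 0.5, 5.4]
opening: 0.735
grasp_force: 26.6
```

```bash
cat >> log.py <<'E'
moves+=[((.01,-.02,2.15),0)]
E
python3 - <<'E'
from h import *
c=cmd();print(np.round(c,3)); plan((c[0],c[1],160,c[3]),(579,-100,160,1.45),(573,40,160,1.47),(567,175,160,1.495),start=c)
E
```

```text
[ 583.958 -232.192   14.081    1.426]
(np.float64(583.9580879404439), np.float64(-232.19228702106386), 160, np.float64(1.4261532940722406)) dp [-0.0, 0.0, -3.648] rot [0.0, 0.0, 0.0]
(579, -100, 160, 1.45) dp [3.252, -0.599, -0.0] rot [-0.0, 0.0, -0.228]
(573, 40, 160, 1.47) dp [3.456, -0.571, -0.0] rot [0.0, 0.0, -0.191]
(567, 175, 160, 1.495) dp [3.343, -0.489, -0.0] rot [0.0, 0.0, -0.239]
```

Emit:
{"api": "play_rows", "payload": {"dp": [[0, 0, -0.2], [0, 0, -0.5], [0, 0, -1.0], [0, 0, -1.6], [0, 0, -2.2]], "rot": [[0, 0, 0], [0, 0, 0], [0, 0, 0], [0, 0, 0], [0, 0, 0]]}}

```text
clock: 4.48
eef_pos: [583.4, -232.1, 103.4]
tcp_rot: [-3.14, -0.0, 1.426]
contact_force: [0.0, -0.8, -0.4]
opening: 0.737
grasp_force: 27.7
```

Emit:
{"api": "play_rows", "payload": {"dp": [[0, 0, -0.5], [0, 0, -1.0], [0, 0, -1.35], [0, 0, -1.45], [0, 0, -1.45]], "rot": [[0, 0, 0], [0, 0, 0], [0, 0, 0], [0, 0, 0], [0, 0, 0]]}}

```text
clock: 4.9
eef_pos: [584.6, -232.5, 161.9]
tcp_rot: [3.139, 0.001, 1.426]
contact_force: [0.0, -0.1, -0.4]
opening: 0.729
grasp_force: 27.7
```

Emit:
{"api": "play_rows", "payload": {"dp": [[0.4, -0.07, 0], [1.1, -0.2, 0], [1.8, -0.33, 0], [2.5, -0.46, 0], [3.25, -0.6, 0]], "rot": [[0, 0, -0.05], [0, 0, -0.1], [0, 0, -0.15], [0, 0, -0.2], [0, 0, -0.23]]}}

```text
clock: 5.32
eef_pos: [577.6, -98.4, 158.6]
tcp_rot: [-3.139, -0.0, 1.45]
contact_force: [-0.2, 0.3, -0.6]
opening: 0.732
grasp_force: 27.7
```

Emit:
{"api": "play_rows", "payload": {"dp": [[0.7, -0.11, 0], [1.4, -0.23, 0], [2.1, -0.34, 0], [2.8, -0.46, 0], [3.46, -0.57, 0]], "rot": [[0, 0, -0.04], [0, 0, -0.08], [0, 0, -0.12], [0, 0, -0.16], [0, 0, -0.19]]}}

```text
clock: 5.73
eef_pos: [571.5, 42.1, 158.7]
tcp_rot: [-3.139, 0.0, 1.471]
contact_force: [0.2, -0.1, -1.1]
opening: 0.732
grasp_force: 27.7
```

Emit:
{"api": "play_rows", "payload": {"dp": [[0.7, -0.1, 0], [1.4, -0.2, 0], [2.1, -0.31, 0], [2.8, -0.41, 0], [3.34, -0.49, 0]], "rot": [[0, 0, -0.05], [0, 0, -0.1], [0, 0, -0.15], [0, 0, -0.2], [0, 0, -0.24]]}}

```text
clock: 6.15
eef_pos: [565.3, 177.2, 158.7]
tcp_rot: [-3.139, 0.0, 1.496]
contact_force: [0.4, 0.2, -1.2]
opening: 0.737
grasp_force: 27.7
```

Emit:
{"api": "play_rows", "payload": {"dp": [[0, 0, 0], [0, 0, 0], [0, 0, 0], [0, 0, 0], [0, 0, 0]], "rot": [[0, 0, 0], [0, 0, 0], [0, 0, 0], [0, 0, 0], [0, 0, 0]]}}

```text
clock: 6.57
eef_pos: [566.8, 173.9, 159.8]
tcp_rot: [-3.141, 0.0, 1.494]
contact_force: [0.0, -0.5, 0.0]
opening: 0.733
grasp_force: 27.7
```

```bash
cat >> log.py <<'E'
moves+=[((0,0,-2.2),0),((0,0,-1.45),0),((3.25,-.6,0),-.23),((3.46,-.57,0),-.19),((3.34,-.49,0),-.24)]
E
python3 - <<'E'
from h import *
s=telemetry.sense(); f=optics.grab_frame('wrist'); cv2.imwrite('pics/w3.png',f['color'][...,::-1]); print(s['eef_pos'],s['tcp_rot'],cmd())
np.savez('w3.npz',p=s['eef_pos'],r=s['tcp_rot'],**{k:np.array(v) for k,v in f.items()})
E
```

```text
[566.84464147 173.91421274 159.77587998] [-3.14097384e+00  3.62026777e-04  1.49395135e+00] (np.float64(566.8818528242107), np.float64(174.94036812918162), np.float64(160.08099999999988), np.float64(1.4952683324512162))
```

View pics/w3.png

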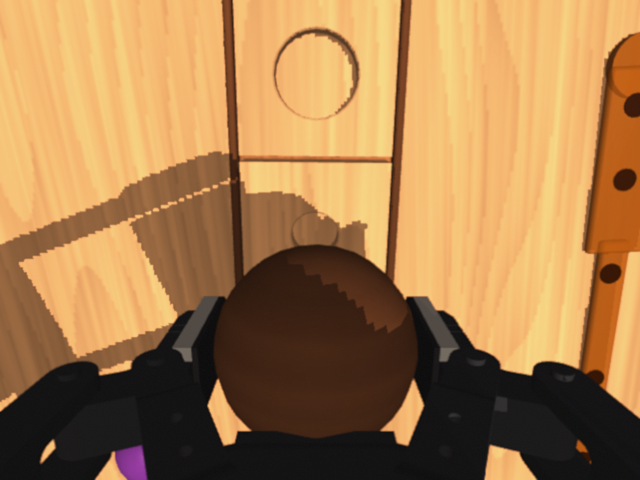

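The wide hollow is centred at (316,73), spanning x 274-358 and y 27-119. The narrow hollow is near (315,232). The held ball spans x 215-417 with its top at y = 245. Next I'll get the ball centre in the tool frame and both mouths.

```bash
cat >> h.py <<'E'
from scipy.optimize import least_squares
def mouth(f,s,z,rad,obs,g):
    "circle centre at height z fitted to rim pixels obs"
    P=np.array([ray(f,o,z,s)[:2] for o in obs]); print('rim r',np.hypot(*(P-P.mean(0)).T).round(1))
    return least_squares(lambda c:np.hypot(*(P-c).T)-rad,P.mean(0)).x
def held(f,rad,obs):
    "sphere centre in tool frame from silhouette pixels"
    d=cv2.undistortPoints(np.array(obs,float)[:,None],f['mtx'],np.array(f['D'],float))[:,0]
    d=np.c_[d,np.ones(len(d))]; d/=np.linalg.norm(d,axis=1)[:,None]
    c=least_squares(lambda c:np.linalg.norm(c-d*(d@c)[:,None],axis=1)-rad,[0,40,140]).x
    M=np.array(f['mount']); return M[:3,:3]@c+M[:3,3]
E
python3 - <<'E'
from h import *
z=np.load('w3.npz'); f=dict(z); s=dict(eef_pos=z['p'],tcp_rot=z['r'])
W=mouth(f,s,32,25.5,[(274,75),(358,72),(316,27),(317,119)],0); print('wide',W,'single',ray(f,(316,73),32,s))
N=mouth(f,s,32,15.5,[(292,232),(338,231),(315,212)],0); print('narrow',N,ray(f,(315,232),32,s), np.linalg.norm(W-ray(f,(315,232),32,s)[:2]))
h=held(f,32,[(215,345),(417,345),(316,245),(245,274),(387,274)]); print('ball in tool',h)
c=cmd(); R=Ro.from_euler('xyz',[np.pi,0,1.495])
t=np.array([*W,51])-R.apply(h); print('tcp target',t)
plan((t[0],t[1],120,1.495),(t[0],t[1],t[2]+8,1.495),(t[0],t[1],t[2],1.495),start=c)
E
```

```text
rim r [25.3 25.  25.6 26.1]
wide [574.65596553 267.75189175] single [574.71395378 268.45626716  32.        ]
rim r [15.9 15.7  8.8]
narrow [566.4304669  168.22145099] [566.53651196 170.2279683   32.        ] 97.86133645191427
ball in tool [ -0.51724466   0.40399218 -19.81653635]
tcp target [574.29230099 268.29824312  31.18346365]
(np.float64(574.2923009880986), np.float64(268.29824312455577), 120, 1.495) dp [2.341, 0.009, 1.002] rot [0.0, -0.0, 0.003]
(np.float64(574.2923009880986), np.float64(268.29824312455577), np.float64(39.183463654585665), 1.495) dp [0.0, -0.0, 2.02] rot [0.0, 0.0, 0.0]
(np.float64(574.2923009880986), np.float64(268.29824312455577), np.float64(31.183463654585665), 1.495) dp [0.0, -0.0, 0.2] rot [0.0, 0.0, 0.0]
```

Emit:
{"api": "play_rows", "payload": {"dp": [[0.5, 0, 0.2], [1.0, 0, 0.4], [1.5, 0, 0.6], [2.0, 0.01, 0.8], [2.34, 0.01, 1.0]], "rot": [[0, 0, 0], [0, 0, 0], [0, 0, 0], [0, 0, 0], [0, 0, 0]]}}

```text
clock: 7.03
eef_pos: [575.0, 269.1, 119.8]
tcp_rot: [3.141, -0.001, 1.494]
contact_force: [0.3, -0.0, -0.1]
opening: 0.732
grasp_force: 27.7
```

Emit:
{"api": "play_rows", "payload": {"dp": [[0, 0, 0.1], [0, 0, 0.5], [0, 0, 1.0], [0, 0, 1.5], [0, 0, 1.9]], "rot": [[0, 0, 0], [0, 0, 0], [0, 0, 0], [0, 0, 0], [0, 0, 0]]}}

```text
clock: 7.45
eef_pos: [574.1, 266.9, 42.8]
tcp_rot: [-3.141, 0.001, 1.495]
contact_force: [0.1, -0.4, -1.0]
opening: 0.73
grasp_force: 27.7
```

Emit:
{"api": "play_rows", "payload": {"dp": [[0, 0, 0.05], [0, 0, 0.1], [0, 0, 0.12], [0, 0, 0.12], [0, 0, 0.12]], "rot": [[0, 0, 0], [0, 0, 0], [0, 0, 0], [0, 0, 0], [0, 0, 0]]}}

```text
clock: 7.87
eef_pos: [575.2, 268.3, 40.4]
tcp_rot: [3.14, -0.001, 1.495]
contact_force: [-0.1, -0.1, -0.9]
opening: 0.733
grasp_force: 27.8
```

Emit:
{"api": "play_rows", "payload": {"dp": [[0, 0, 0.05], [0, 0, 0.1], [0, 0, 0.15], [0, 0, 0.15], [0, 0, 0.15]], "rot": [[0, 0, 0], [0, 0, 0], [0, 0, 0], [0, 0, 0], [0, 0, 0]]}}

```text
clock: 8.28
eef_pos: [574.4, 268.1, 33.1]
tcp_rot: [-3.141, 0.0, 1.495]
contact_force: [-0.6, 0.3, -1.2]
opening: 0.735
grasp_force: 27.8
```

Emit:
{"api": "play_rows", "payload": {"dp": [[0, 0, 0.02], [0, 0, 0.04], [0, 0, 0.05], [0, 0, 0.05]], "rot": [[0, 0, 0], [0, 0, 0], [0, 0, 0], [0, 0, 0]]}}

```text
clock: 8.62
eef_pos: [574.5, 268.2, 31.1]
tcp_rot: [-3.141, 0.0, 1.495]
contact_force: [-0.2, 0.3, -0.7]
opening: 0.733
grasp_force: 27.8
```

Emit:
{"api": "play_rows", "payload": {"dp": [[0, 0, 0.02], [0, 0, 0.03], [0, 0, 0.03], [0, 0, 0.03]], "rot": [[0, 0, 0], [0, 0, 0], [0, 0, 0], [0, 0, 0]]}}

```text
clock: 8.95
eef_pos: [574.6, 268.1, 30.4]
tcp_rot: [3.141, -0.0, 1.495]
contact_force: [-0.9, -3.1, 2.3]
opening: 0.738
grasp_force: 28.1
```

The +y edge touches first, so I'll ease about 1.6 mm towards -y and continue down.

Emit:
{"api": "play_rows", "payload": {"dp": [[-0.02, 0, 0], [-0.04, 0, 0], [-0.04, 0, 0.02], [-0.04, 0, 0.02]], "rot": [[0, 0, 0], [0, 0, 0], [0, 0, 0], [0, 0, 0]]}}

```text
clock: 9.28
eef_pos: [574.6, 267.4, 29.8]
tcp_rot: [3.141, -0.001, 1.495]
contact_force: [-2.0, 2.9, 6.3]
opening: 0.733
grasp_force: 28.3
```

Emit:
{"api": "play_rows", "payload": {"dp": [[0, 0, 0.02], [0, 0, 0.03], [0, 0, 0.03], [0, 0, 0.03]], "rot": [[0, 0, 0], [0, 0, 0], [0, 0, 0], [0, 0, 0]]}}

```text
clock: 9.62
eef_pos: [574.7, 267.4, 29.6]
tcp_rot: [3.141, -0.001, 1.495]
contact_force: [-6.2, 2.6, 15.1]
opening: 0.734
grasp_force: 29.1
```

Seated. I'll relieve the press, then open gently.

Emit:
{"api": "play_rows", "payload": {"dp": [[0.01, -0.02, -0.03], [0.01, -0.02, -0.04], [0.01, -0.02, -0.04]], "rot": [[0, 0, 0], [0, 0, 0], [0, 0, 0]]}}

```text
clock: 9.87
eef_pos: [574.2, 267.4, 29.9]
tcp_rot: [3.141, -0.001, 1.495]
contact_force: [0.3, 1.6, 3.3]
opening: 0.734
grasp_force: 28.1
```

Emit:
{"api": "play_rows", "payload": {"dp": [[0, 0, 0], [0, 0, 0], [0, 0, 0], [0, 0, 0], [0, 0, 0]], "rot": [[0, 0, 0], [0, 0, 0], [0, 0, 0], [0, 0, 0], [0, 0, 0]], "fingers": 0.8}}

```text
clock: 10.28
eef_pos: [573.4, 266.8, 29.4]
tcp_rot: [-3.141, 0.0, 1.495]
contact_force: [-0.4, 0.3, 0.3]
opening: 0.802
grasp_force: 0.0
```

Emit:
{"api": "play_rows", "payload": {"dp": [[0, 0, 0], [0, 0, 0], [0, 0, 0], [0, 0, 0], [0, 0, 0]], "rot": [[0, 0, 0], [0, 0, 0], [0, 0, 0], [0, 0, 0], [0, 0, 0]], "fingers": 1}}

```text
clock: 10.7
eef_pos: [573.7, 267.0, 29.7]
tcp_rot: [3.142, -0.0, 1.495]
contact_force: [0.3, -1.2, -0.2]
opening: 0.997
grasp_force: 0.0
```

Emit:
{"api": "play_rows", "payload": {"dp": [[0, 0, -0.3], [0, 0, -0.7], [0, 0, -1.3], [0, 0, -2.0], [0, 0, -2.7]], "rot": [[0, 0, 0], [0, 0, 0], [0, 0, 0], [0, 0, 0], [0, 0, 0]]}}

```text
clock: 11.12
eef_pos: [573.3, 266.9, 139.4]
tcp_rot: [-3.141, 0.0, 1.495]
contact_force: [0.5, 0.5, -1.1]
opening: 1.0
grasp_force: 0.0
```

```bash
cat >> log.py <<'E'
moves+=[((2.34,.01,1.0),0),((0,0,1.9),0),((0,0,.12),0),((0,0,.15),0),((0,0,.05),0),((0,0,.03),0),((-.04,0,.02),0),((0,0,.03),0),((.01,-.02,-.04),0),((0,0,-2.7),0)]
E
python3 - <<'E'
from h import *
c=cmd(); print(np.round(c,3),telemetry.sense()['eef_pos'])
t=optics.grab_frame('top');s=optics.grab_frame('scene')
cv2.imwrite('pics/t2.png',cv2.resize(t['color'][180:330,190:440],None,fx=3,fy=3)[...,::-1])
b,st=blob(t,'orange',(357,236),20); print(ray(t,b[0],30)); b,st=blob(s,'orange',(292,274),20); print(ray(s,b[0],30))
for a,f,u in((0,t,(226,242)),(1,s,(365,185))): b,_=blob(f,'brown',u,16); print('big',b,ray(f,b[0],51))
plan((577,100,150,1.46),(584,-70,160,1.44),(590,-120,160,1.425),start=c)
E
```

```text
[573.455 267.107 137.681   1.495] [573.30258841 266.9249421  139.37946738]
[ 596.77808631 -106.53890139   30.        ]
[ 592.03635868 -106.33756295   30.        ]
big ((231.5, 240.5), 14.23034954071045) [575.94076423 243.06426248  51.        ]
big ((362.0, 188.0), 14.866168975830078) [562.68339481 267.32256592  51.        ]
(577, 100, 150, 1.46) dp [-4.159, 0.404, -0.308] rot [-0.0, -0.0, 0.337]
(584, -70, 160, 1.44) dp [-4.205, 0.644, -0.25] rot [0.0, -0.0, 0.191]
(590, -120, 160, 1.425) dp [-1.22, 0.312, 0.0] rot [0.0, -0.0, 0.143]
```

View pics/t2.png

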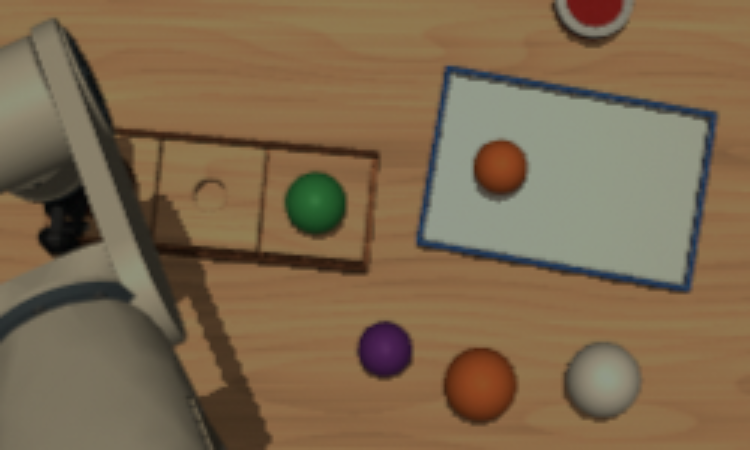

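The arm hides the rack's wide end in this top view, so I'll check the big ball once it moves away. The small ball hasn't moved and is at about (596,-106). Moving above it.

Run:
```python
from h import *
plan((580,85,150,1.46),(590,-60,150,1.44),(596,-106,100,1.425),start=cmd())
```

```text
(580, 85, 150, 1.46) dp [-4.527, 0.507, -0.308] rot [-0.0, -0.0, 0.337]
(590, -60, 150, 1.44) dp [-3.575, 0.649, 0.0] rot [0.0, -0.0, 0.191]
(596, -106, 100, 1.425) dp [-1.121, 0.299, 1.25] rot [0.0, -0.0, 0.143]
```

Emit:
{"api": "play_rows", "payload": {"dp": [[-0.7, 0.08, -0.15], [-1.6, 0.18, -0.31], [-2.55, 0.29, -0.31], [-3.5, 0.4, -0.31], [-4.5, 0.5, -0.31]], "rot": [[0, 0, 0.1], [0, 0, 0.2], [0, 0, 0.3], [0, 0, 0.34], [0, 0, 0.34]]}}

```text
clock: 11.63
eef_pos: [579.7, 84.8, 150.5]
tcp_rot: [3.141, -0.0, 1.46]
contact_force: [1.1, -1.1, -0.2]
opening: 1.002
grasp_force: 0.0
```

Emit:
{"api": "play_rows", "payload": {"dp": [[-0.8, 0.15, 0], [-1.6, 0.3, 0], [-2.4, 0.44, 0], [-3.1, 0.56, 0], [-3.6, 0.65, 0]], "rot": [[0, 0, 0.05], [0, 0, 0.1], [0, 0, 0.15], [0, 0, 0.19], [0, 0, 0.19]]}}

```text
clock: 12.05
eef_pos: [589.5, -62.5, 150.4]
tcp_rot: [3.141, 0.0, 1.438]
contact_force: [0.3, 0.3, -0.0]
opening: 1.005
grasp_force: 0.0
```

Emit:
{"api": "play_rows", "payload": {"dp": [[-0.4, 0.1, 0.3], [-0.8, 0.2, 0.7], [-1.12, 0.3, 1.1], [-1.12, 0.3, 1.25], [-1.12, 0.3, 1.25]], "rot": [[0, 0, 0.05], [0, 0, 0.1], [0, 0, 0.14], [0, 0, 0.14], [0, 0, 0.14]]}}

```text
clock: 12.47
eef_pos: [594.5, -106.1, 98.6]
tcp_rot: [-3.139, -0.0, 1.424]
contact_force: [-0.1, -0.0, -0.3]
opening: 0.998
grasp_force: 0.0
```

Emit:
{"api": "play_rows", "payload": {"dp": [[0, 0, 0], [0, 0, 0], [0, 0, 0], [0, 0, 0], [0, 0, 0]], "rot": [[0, 0, 0], [0, 0, 0], [0, 0, 0], [0, 0, 0], [0, 0, 0]]}}

```text
clock: 12.88
eef_pos: [596.2, -105.5, 100.7]
tcp_rot: [3.141, 0.0, 1.426]
contact_force: [-0.1, 0.2, 0.3]
opening: 0.994
grasp_force: 0.0
```

```bash
cat >> log.py <<'E'
moves+=[((-4.5,.5,-.31),.34),((-3.6,.65,0),.19),((-1.12,.3,1.25),.14)]
E
python3 - <<'E'
from h import *
s=telemetry.sense(); f=optics.grab_frame('wrist'); c=cmd(); print(s['eef_pos'],np.round(c,3))
b,st=blob(f,'orange',(315,265),90); print(b,st); B=ray(f,b[0],30,s); print(B); plan((B[0],B[1],10,1.425),start=c)
t=optics.grab_frame('top');q=optics.grab_frame('scene')
for a,g,u in((0,t,(226,238)),(1,q,(365,187))): b,_=blob(g,'brown',u,16); print('big',b,ray(g,b[0],51))
w=cv2.resize(q['color'][160:260,290:400],None,fx=4,fy=4); v=cv2.resize(t['color'][205:285,195:330],None,fx=4,fy=4)[:,:]
o=np.zeros((400,800,3),np.uint8); o[:400,:440]=w; u=cv2.resize(f['color'],(352,264)); o[:264,445:797]=u
cv2.imwrite('pics/c4.png',o[...,::-1])
E
```

```text
[ 596.15845786 -105.51874797  100.71938236] [ 595.729 -105.868  100.081    1.425]
((312.4828796386719, 253.44647216796875), 46.9617805480957) [ 267  207   93   93 6522]
[ 594.9578012  -105.07882795   30.        ]
(np.float64(594.9578011959804), np.float64(-105.07882795014233), 10, 1.425) dp [0.017, -0.022, 2.252] rot [0.0, -0.0, 0.001]
big ((223.65625, 241.65625), 12.564388275146484) [572.6248029  264.73658019  51.        ]
big ((363.9219665527344, 190.3092498779297), 10.516697883605957) [573.18302959 264.0130693   51.        ]
```

View pics/c4.png

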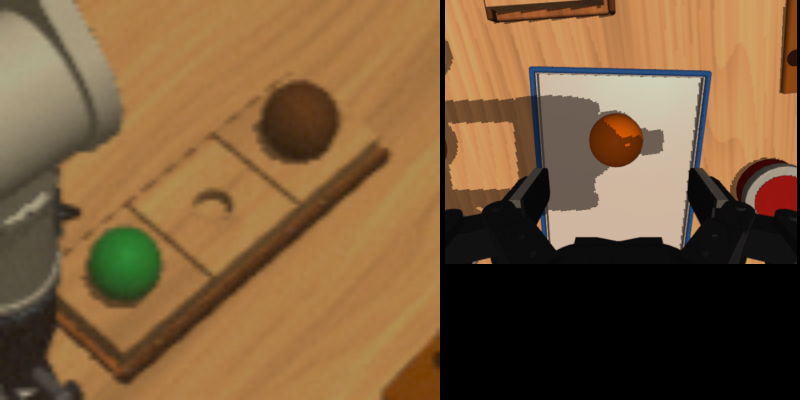

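The brown ball sits in the wide hollow and the green ball hasn't moved. The wrist view shows the orange ball centred at (312,253). Descending and gripping.

Emit:
{"api": "play_rows", "payload": {"dp": [[0.01, -0.02, 0.5], [0.02, -0.02, 1.0], [0.02, -0.02, 1.5], [0.02, -0.02, 2.0], [0.02, -0.02, 2.25]], "rot": [[0, 0, 0], [0, 0, 0], [0, 0, 0], [0, 0, 0], [0, 0, 0]]}}

```text
clock: 13.45
eef_pos: [593.9, -104.8, 8.0]
tcp_rot: [-3.139, -0.0, 1.425]
contact_force: [-0.1, -0.0, -0.0]
opening: 0.996
grasp_force: 0.0
```

Emit:
{"api": "play_rows", "payload": {"dp": [[0, 0, 0], [0, 0, 0], [0, 0, 0], [0, 0, 0], [0, 0, 0]], "rot": [[0, 0, 0], [0, 0, 0], [0, 0, 0], [0, 0, 0], [0, 0, 0]]}}

```text
clock: 13.87
eef_pos: [596.0, -105.2, 11.2]
tcp_rot: [3.14, 0.0, 1.425]
contact_force: [0.5, 0.2, 0.8]
opening: 1.002
grasp_force: 0.0
```

Emit:
{"api": "play_rows", "payload": {"dp": [[0, 0, 0], [0, 0, 0], [0, 0, 0], [0, 0, 0], [0, 0, 0]], "rot": [[0, 0, 0], [0, 0, 0], [0, 0, 0], [0, 0, 0], [0, 0, 0]], "fingers": 0, "grip_force": 25}}

```text
clock: 14.28
eef_pos: [595.2, -105.1, 10.5]
tcp_rot: [3.141, 0.0, 1.425]
contact_force: [-2.7, -0.4, 5.7]
opening: 0.588
grasp_force: 25.1
```

Emit:
{"api": "play_rows", "payload": {"dp": [[0, 0, 0], [0, 0, 0], [0, 0, 0], [0, 0, 0], [0, 0, 0]], "rot": [[0, 0, 0], [0, 0, 0], [0, 0, 0], [0, 0, 0], [0, 0, 0]]}}

```text
clock: 14.7
eef_pos: [595.2, -105.1, 10.5]
tcp_rot: [3.141, 0.0, 1.425]
contact_force: [-1.6, -0.2, 6.4]
opening: 0.592
grasp_force: 25.1
```

```bash
cat >> log.py <<'E'
moves+=[((.02,-.02,2.25),0)]
E
python3 - <<'E'
from h import *
c=cmd(); print(np.round(c,3)); plan((c[0],c[1],150,c[3]),(580,-20,150,1.46),(560,75,150,1.495),start=c)
E
```

```text
[ 595.054 -104.96    10.081    1.425]
(np.float64(595.0538441967919), np.float64(-104.96018666391076), 150, np.float64(1.4251060965210447)) dp [0.0, 0.0, -3.498] rot [0.0, 0.0, 0.0]
(580, -20, 150, 1.46) dp [2.047, -0.681, -0.0] rot [-0.0, 0.0, -0.333]
(560, 75, 150, 1.495) dp [2.305, -0.76, -0.0] rot [0.0, 0.0, -0.334]
```

Emit:
{"api": "play_rows", "payload": {"dp": [[0, 0, -0.2], [0, 0, -0.5], [0, 0, -1.0], [0, 0, -1.6], [0, 0, -2.2]], "rot": [[0, 0, 0], [0, 0, 0], [0, 0, 0], [0, 0, 0], [0, 0, 0]]}}

```text
clock: 15.12
eef_pos: [594.9, -105.0, 99.7]
tcp_rot: [-3.141, -0.0, 1.425]
contact_force: [1.1, -0.7, -0.8]
opening: 0.592
grasp_force: 26.2
```

Emit:
{"api": "play_rows", "payload": {"dp": [[0, 0, -0.5], [0, 0, -1.0], [0, 0, -1.25], [0, 0, -1.3], [0, 0, -1.3]], "rot": [[0, 0, 0], [0, 0, 0], [0, 0, 0], [0, 0, 0], [0, 0, 0]]}}

```text
clock: 15.53
eef_pos: [595.5, -105.1, 150.8]
tcp_rot: [3.14, 0.0, 1.425]
contact_force: [-0.0, -0.1, -1.8]
opening: 0.593
grasp_force: 26.2
```

Emit:
{"api": "play_rows", "payload": {"dp": [[0.3, -0.1, 0], [0.7, -0.23, 0], [1.2, -0.4, 0], [1.65, -0.55, 0], [2.05, -0.68, 0]], "rot": [[0, 0, -0.06], [0, 0, -0.12], [0, 0, -0.2], [0, 0, -0.27], [0, 0, -0.33]]}}

```text
clock: 15.95
eef_pos: [578.6, -18.3, 148.4]
tcp_rot: [-3.139, -0.0, 1.46]
contact_force: [-0.7, 0.2, -0.9]
opening: 0.593
grasp_force: 26.2
```

Emit:
{"api": "play_rows", "payload": {"dp": [[0.5, -0.16, 0], [1.0, -0.33, 0], [1.5, -0.5, 0], [2.0, -0.66, 0], [2.3, -0.76, 0]], "rot": [[0, 0, -0.07], [0, 0, -0.14], [0, 0, -0.22], [0, 0, -0.29], [0, 0, -0.33]]}}

```text
clock: 16.37
eef_pos: [558.4, 77.0, 148.5]
tcp_rot: [-3.139, 0.0, 1.495]
contact_force: [-0.1, -0.3, -1.2]
opening: 0.59
grasp_force: 26.2
```

Emit:
{"api": "play_rows", "payload": {"dp": [[0, 0, 0], [0, 0, 0], [0, 0, 0], [0, 0, 0], [0, 0, 0]], "rot": [[0, 0, 0], [0, 0, 0], [0, 0, 0], [0, 0, 0], [0, 0, 0]]}}

```text
clock: 16.78
eef_pos: [560.3, 74.0, 149.9]
tcp_rot: [-3.141, 0.0, 1.493]
contact_force: [-0.6, -0.5, -0.6]
opening: 0.588
grasp_force: 26.2
```

```bash
cat >> log.py <<'E'
moves+=[((0,0,-2.2),0),((0,0,-1.3),0),((2.05,-.68,0),-.33),((2.3,-.76,0),-.33)]
E
python3 - <<'E'
from h import *
s=telemetry.sense(); f=optics.grab_frame('wrist'); cv2.imwrite('pics/w4.png',f['color'][...,::-1]); print(s['eef_pos'],s['tcp_rot'],cmd())
np.savez('w4.npz',p=s['eef_pos'],r=s['tcp_rot'],**{k:np.array(v) for k,v in f.items()})
E
```

```text
[560.27423975  74.01748328 149.93627452] [-3.14139561e+00  1.87821700e-04  1.49294025e+00] (np.float64(560.0370949663429), np.float64(74.92381748959257), np.float64(150.08099999999996), np.float64(1.4942211349000203))
```

View pics/w4.png

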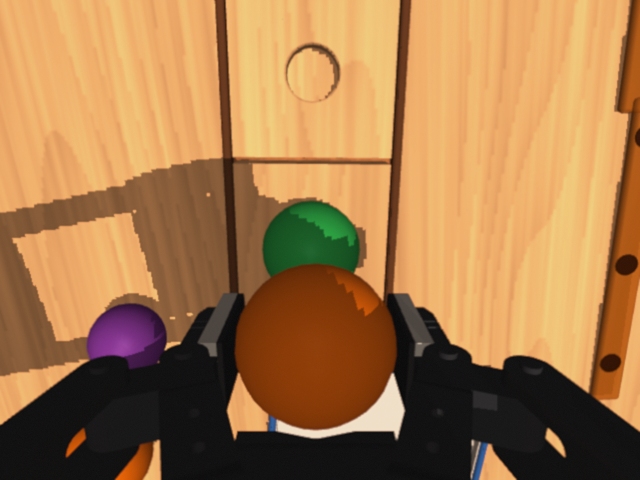

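The narrow hollow is centred at (313,73), spanning x 286-340 and y 44-102. The held ball spans x 235-397 and y 264-430.

Run:
```python
from h import *
z=np.load('w4.npz'); f=dict(z); s=dict(eef_pos=z['p'],tcp_rot=z['r'])
N=mouth(f,s,32,15.5,[(286,73),(340,73),(313,44),(313,102)],0); print('narrow',N)
h=held(f,26,[(235,347),(397,347),(316,264),(316,430)]); print('ball in tool',h)
c=cmd(); R=Ro.from_euler('xyz',[np.pi,0,1.494])
t=np.array([*N,53])-R.apply(h); print('tcp target',t)
plan((t[0],t[1],110,1.494),(t[0],t[1],40,1.494),start=c)
```

```text
rim r [15.6 15.6 15.6 15.8]
narrow [566.4645458  167.56535429]
ball in tool [ -1.19465995   0.40640876 -18.82538623]
tcp target [566.15099023 168.78767315  34.17461377]
(np.float64(566.1509902315837), np.float64(168.78767314734677), 110, 1.494) dp [2.351, -0.027, 1.002] rot [0.0, -0.0, 0.002]
(np.float64(566.1509902315837), np.float64(168.78767314734677), 40, 1.494) dp [0.0, -0.0, 1.75] rot [0.0, 0.0, 0.0]
```

Emit:
{"api": "play_rows", "payload": {"dp": [[0.5, 0, 0.2], [1.0, -0.01, 0.4], [1.5, -0.02, 0.6], [2.0, -0.03, 0.8], [2.33, -0.03, 1.0]], "rot": [[0, 0, 0], [0, 0, 0], [0, 0, 0], [0, 0, 0], [0, 0, 0]]}}

```text
clock: 17.25
eef_pos: [566.5, 168.9, 109.8]
tcp_rot: [3.141, -0.0, 1.494]
contact_force: [-0.2, -0.0, -0.8]
opening: 0.592
grasp_force: 26.2
```

Emit:
{"api": "play_rows", "payload": {"dp": [[0, 0, 0.1], [0, 0, 0.5], [0, 0, 0.9], [0, 0, 1.3], [0, 0, 1.7]], "rot": [[0, 0, 0], [0, 0, 0], [0, 0, 0], [0, 0, 0], [0, 0, 0]]}}

```text
clock: 17.67
eef_pos: [566.2, 166.9, 41.4]
tcp_rot: [3.141, 0.0, 1.494]
contact_force: [-0.3, 0.5, -1.2]
opening: 0.59
grasp_force: 26.2
```

Emit:
{"api": "play_rows", "payload": {"dp": [[0, 0, 0.04], [0, 0, 0.08], [0, 0, 0.1], [0, 0, 0.1], [0, 0, 0.1]], "rot": [[0, 0, 0], [0, 0, 0], [0, 0, 0], [0, 0, 0], [0, 0, 0]]}}

```text
clock: 18.08
eef_pos: [566.8, 167.9, 39.0]
tcp_rot: [3.14, -0.001, 1.494]
contact_force: [0.8, 0.5, -1.1]
opening: 0.592
grasp_force: 26.3
```

Emit:
{"api": "play_rows", "payload": {"dp": [[0, 0, 0.02], [0, 0, 0.04], [0, 0, 0.05], [0, 0, 0.05], [0, 0, 0.05]], "rot": [[0, 0, 0], [0, 0, 0], [0, 0, 0], [0, 0, 0], [0, 0, 0]]}}

```text
clock: 18.5
eef_pos: [566.1, 167.9, 36.1]
tcp_rot: [3.142, -0.0, 1.494]
contact_force: [-0.5, 0.2, -0.8]
opening: 0.595
grasp_force: 26.3
```

Commanded z is now about 36. Going down in small steps.

Emit:
{"api": "play_rows", "payload": {"dp": [[0, 0, 0.02], [0, 0, 0.03], [0, 0, 0.03], [0, 0, 0.03]], "rot": [[0, 0, 0], [0, 0, 0], [0, 0, 0], [0, 0, 0]]}}

```text
clock: 18.83
eef_pos: [566.1, 167.9, 34.8]
tcp_rot: [-3.141, 0.0, 1.494]
contact_force: [0.6, -0.2, -0.7]
opening: 0.589
grasp_force: 26.3
```

Emit:
{"api": "play_rows", "payload": {"dp": [[0, 0, 0.02], [0, 0, 0.03], [0, 0, 0.03], [0, 0, 0.03]], "rot": [[0, 0, 0], [0, 0, 0], [0, 0, 0], [0, 0, 0]]}}

```text
clock: 19.17
eef_pos: [566.2, 167.9, 33.8]
tcp_rot: [3.141, -0.0, 1.494]
contact_force: [0.1, 0.4, 2.6]
opening: 0.59
grasp_force: 26.5
```

Emit:
{"api": "play_rows", "payload": {"dp": [[0, 0, 0.01], [0, 0, 0.02], [0, 0, 0.02], [0, 0, 0.02]], "rot": [[0, 0, 0], [0, 0, 0], [0, 0, 0], [0, 0, 0]]}}

```text
clock: 19.5
eef_pos: [566.4, 168.1, 33.4]
tcp_rot: [3.141, -0.0, 1.494]
contact_force: [-1.5, 1.6, 6.3]
opening: 0.594
grasp_force: 26.9
```

Seated with little side force. Releasing and retreating.

Emit:
{"api": "play_rows", "payload": {"dp": [[0, 0, -0.01], [0, 0, -0.02], [0, 0, -0.02]], "rot": [[0, 0, 0], [0, 0, 0], [0, 0, 0]]}}

```text
clock: 19.75
eef_pos: [566.3, 167.9, 33.8]
tcp_rot: [3.141, -0.0, 1.494]
contact_force: [-0.3, 0.4, 2.4]
opening: 0.592
grasp_force: 26.4
```

Emit:
{"api": "play_rows", "payload": {"dp": [[0, 0, 0], [0, 0, 0], [0, 0, 0], [0, 0, 0], [0, 0, 0]], "rot": [[0, 0, 0], [0, 0, 0], [0, 0, 0], [0, 0, 0], [0, 0, 0]], "fingers": 0.7}}

```text
clock: 20.17
eef_pos: [566.0, 167.8, 33.5]
tcp_rot: [-3.141, 0.0, 1.494]
contact_force: [-0.2, 0.6, 0.4]
opening: 0.697
grasp_force: 0.0
```

Emit:
{"api": "play_rows", "payload": {"dp": [[0, 0, 0], [0, 0, 0], [0, 0, 0], [0, 0, 0], [0, 0, 0]], "rot": [[0, 0, 0], [0, 0, 0], [0, 0, 0], [0, 0, 0], [0, 0, 0]], "fingers": 1}}

```text
clock: 20.58
eef_pos: [566.1, 167.9, 33.7]
tcp_rot: [-3.142, 0.0, 1.494]
contact_force: [-0.7, 0.0, 0.9]
opening: 1.002
grasp_force: 0.0
```

Emit:
{"api": "play_rows", "payload": {"dp": [[0, 0, -0.3], [0, 0, -0.8], [0, 0, -1.5], [0, 0, -2.3], [0, 0, -3.1]], "rot": [[0, 0, 0], [0, 0, 0], [0, 0, 0], [0, 0, 0], [0, 0, 0]]}}

```text
clock: 21.0
eef_pos: [565.7, 167.7, 159.6]
tcp_rot: [-3.141, 0.0, 1.494]
contact_force: [1.1, -0.5, -0.1]
opening: 1.0
grasp_force: 0.0
```

Emit:
{"api": "play_rows", "payload": {"dp": [[-0.7, 0, 0], [-1.5, 0, 0], [-2.3, 0, 0], [-3.1, 0, 0], [-3.9, 0, 0]], "rot": [[0, 0, 0], [0, 0, 0], [0, 0, 0], [0, 0, 0], [0, 0, 0]]}}

```text
clock: 21.42
eef_pos: [554.0, 11.1, 158.9]
tcp_rot: [3.141, -0.0, 1.495]
contact_force: [0.7, 0.6, -0.0]
opening: 0.998
grasp_force: 0.0
```

Emit:
{"api": "play_rows", "payload": {"dp": [[-0.8, 0, 0], [-1.6, 0, 0], [-2.4, 0, 0], [-2.8, 0, 0], [-2.8, 0, 0]], "rot": [[0, 0, 0], [0, 0, 0], [0, 0, 0], [0, 0, 0], [0, 0, 0]]}}

```text
clock: 21.83
eef_pos: [545.4, -102.4, 158.7]
tcp_rot: [3.141, 0.001, 1.491]
contact_force: [-0.4, 0.1, 0.2]
opening: 1.0
grasp_force: 0.0
```

Emit:
{"api": "play_rows", "payload": {"dp": [[0, 0, 0], [0, 0, 0], [0, 0, 0], [0, 0, 0], [0, 0, 0]], "rot": [[0, 0, 0], [0, 0, 0], [0, 0, 0], [0, 0, 0], [0, 0, 0]]}}

```text
clock: 22.25
eef_pos: [545.7, -98.4, 157.8]
tcp_rot: [-3.142, -0.0, 1.495]
contact_force: [0.1, 0.4, -0.5]
opening: 1.0
grasp_force: 0.0
```

Run:
```python
from h import *
t=optics.grab_frame('top');q=optics.grab_frame('scene')
for n,k,z,a,b in(('big','brown',51,(224,242),(364,190)),('small','orange',53,(260,243),(344,209)),('green','green',52,(295,248),(321,226))):
    for g,u in((t,a),(q,b)): e,_=blob(g,k,u,14); print(n,np.round(e[0],1),ray(g,e[0],z).round(1))
o=np.zeros((420,800,3),np.uint8); o[:400,:440]=cv2.resize(q['color'][160:260,290:400],None,fx=4,fy=4); o[:225,445:]=cv2.resize(t['color'][190:290,195:353],(355,225))
cv2.imwrite('pics/c5.png',o[...,::-1])
```

```text
big [223.7 241.7] [572.6 264.7  51. ]
big [363.9 190.3] [573.2 264.   51. ]
small [258.5 243. ] [569.1 167.9  53. ]
small [343.6 206.3] [563.8 169.9  53. ]
green [294.6 247.3] [557.7  67.6  52. ]
green [320.9 225.3] [555.7  68.4  52. ]
```

View pics/c5.png

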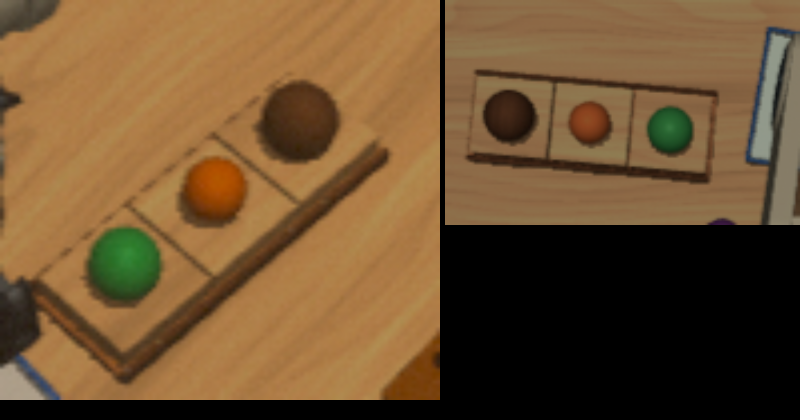

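The brown, orange and green balls all sit centred in their blocks and the gripper is clear, so I'm handing in.

```bash
python3 -c "
from rig import r
print(r.sign_off())"
```

```text
the job is handed in; nothing more can be done
None
```

The big dark ball is in the wide hollow and the small orange ball in the narrow one, both set down and released; the green ball hadn't moved, nothing else was touched, and the job was handed in at about 22 s.

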